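# Turn the dried coasters and rack them in the caddy

## Robot

A 6-joint arm with a two-finger parallel gripper is mounted at the origin on a cart in front of the work surface, level with it; the furniture and walls round the work are solid. World frame = base frame: x ahead of the robot, y to its left, z up, the work surface at z = 0. Lengths are in m, angles in degrees, forces in N, time in s.
With the tool pointing down it reaches from about 0.4 to 0.825 m from the base axis. Payload 7 kg.
Tool frame: the origin (TCP) lies midway between the tips of the shut fingers; the grasp point (between the pads) lies 19 mm behind it; z points along the fingers, y is the line along which they close (so a half turn about z gives the same grasp; the last joint's range is limited). The gripper opens to 88 mm and grips with 3 to 60 N. Pads are 19 mm wide; open, the fingers measure 130 mm over their backs; the gripper's body (78 mm by 193 mm) begins 47 mm behind the grasp point.
Start: joints at [86.923, 20.546, 0.682, 0, -70.136, -16.507], TCP at [0.226, 0.636, 0.227] pointing down, gripper open.
Joint ranges: [-176.03, 176.03], [-82.01, 121.73], [-58.28, 71.71], [-173.87, 95.51], [-174.79, -0.11], [-173.66, 173.66]. Speed limits (degrees/s): [136.94, 136.94, 172.46, 180, 180, 180].

## Interface

Orientations are given as [roll, pitch, yaw] about the fixed x, y, z axes, in that order (R = Rz(yaw) Ry(pitch) Rx(roll)).
In Python, from plant import * gives the robot as it stands.
- The arm moves only by the tool move_arm, never from a script. Its argument "commands" is a list of rows, each a list of 7 numbers: the shift along the world's x, y, z in mm, then the turn, a rotation vector about the world's x, y, z in degrees, then the opening in per cent of the stroke, from 0 (shut) to 100 (fully open). In form: [[x, y, z, rx, ry, rz, fingers], ...]. A call has 1 to 20 rows; each row shifts and turns the commanded pose from where the row before left it; what a row does not reach is not made up. A row lasts 1/10 s, in which the tool goes at most 50 mm and 8.59 degrees, less where a joint would pass 70% of its speed; a pose out of reach is approached as far as the arm can. A call with a gripper value outside its range is refused whole. The fingers move at their own pace and stop on an object; "squeeze" is the grip in N (left out, the last holds). Time passes only in rows, so rows that do not move let the fingers close. It gives the time, the measured TCP pose, the force and the opening at its end, in the units of the state.
- get_state(): the state, without advancing time (a new reading comes with each control period).
- capture(name): name is "scene" or "top" or "wrist"; returns a dict with "frame" (384x512x3 uint8, blue, green, red), "camera_matrix" (3x3 intrinsics, pixels), "dist_coeffs" ([k1, k2, p1, p2, k3] as OpenCV has them; the pictures are not rectified), "world_to_cam" (4x4, takes a point from world to camera coordinates); the wrist camera has in their place "tool_from_camera" (4x4, takes a point from camera to tool coordinates, whose origin is the TCP and whose axes are the flange's). Camera axes: x right, y up, looking along -z (the intrinsics and any distortion apply to the point x, -y, -z); pixel columns grow to the right and rows downward; lengths in m; the calibration is good to about 2 mm. A picture is of the moment at which its call begins: read the wrist's pose just before it. There is no depth.
- close_job(): hands the job in, once; it reports no verdict.
The state is a dict: "time_s": time; "joints": joint angles; "qd": joint speeds; "joint_torque": joint torques, N m; "tcp_pos": TCP position; "eef_rot": TCP orientation; "contact_force": force on the tool from outside, world axes, zero at the start; "moment": the same for the moment, N m; "gripper_width": finger opening in m.
Only numpy, scipy, OpenCV 4.12 (cv2) and the standard library are available. Lean on these libraries where they do the work, as an engineer would, in place of code of your own. Each camera call takes 0.05 s, during which the arm holds its last target. There are 200 camera calls.

## Task

Two or three coasters have dried cork side up in the bays of the wooden turning stand. Take the turner, slip its blade under each coaster from the open front of its bay and flip it over onto the landing behind, blue side up, without touching a coaster with the gripper until it has been turned; then stand the turner, blade down, back on the red mat. Finally seat every coaster blue side up, flat and square, in a pocket of its own in the caddy (any pocket), leaving the crockery and other things on the counter alone.

Things in the scene. Friction and masses are not known exactly. Their poses are not given: they have to be found in the camera images.
- stand: Wooden turning stand, fixed, 195 (x) x 272 (y) mm; origin at the centre of its underside, z up, +x from the open front (robot side) to the back. x -97.5 to -15.5 mm: three bays at y = +96, 0, -96 mm. Behind them, x -15.5 to +97.5 mm, the landing: flat deck 21 mm above the counter. A turned coaster comes to lie there with its centre at x about +25 to +50 mm
- bay_1 (a point): Bay at y = +96 mm: middle of the bay, 16 mm above the counter, where the coaster's underside rests on two rails; axes as the stand. Recess 64 mm wide; cheeks beside it rise 12 mm above this point. Between the rails a slot 44 mm wide, open at the front, leaves 12 mm free under the coaster
- bay_2 (a point): Middle bay, as bay_1. Each bay reaches 41 mm to the front and 41 mm to the back of its point; at the back the recess ends in a 5 mm step up to the landing
- bay_3 (a point): Bay at y = -96 mm, as bay_1. A coaster levered up by its front edge turns about its lower back edge; as the step is in its way, this edge must be free to slide up to 12 mm towards the front. Upright it stands on its 12 mm end in front of the step; pushed 15 degrees past upright it topples over the step onto the landing. Needs only 1 to 3 N
- coaster_1_mid (a point): Coaster 80 (its x) x 60 (its y) x 12 (its z) mm, 110 g, one face brown cork, the other glazed blue ceramic; point at its centre, 6 mm from either face; +z points out of the CORK face (up at the start, down once turned). Starts in bay_1, long side along the stand's x, front edge about flush with the stand's; may be absent
- coaster_2_mid (a point): As coaster_1_mid: the coaster that starts in the middle bay; may be absent
- coaster_3_mid (a point): As coaster_1_mid: the coaster that starts in the bay at y = -96 mm; may be absent
- turner_blade (a point): Turner (160 g): steel blade 81 (x) x 34 (y) x 3 (z) mm, lying flat; this point is the centre of the blade (half-way through its thickness); +x to the straight front edge (39 to 40.5 mm ahead), z up out of the upper face. A steel neck rises from its rear end to the handle. It stands by itself on its blade
- turner_grip (a point): Centre of the turner's dark wooden handle, 58 mm behind and 68 mm above the blade's centre; same axes as the blade. The handle is a bar 18 mm thick (along y, flat sides: grasp it across y), 24 mm deep and 75 mm long, leaning back by 14 degrees from upright
- turner_mat: Red mat, 140 x 70 x 4 mm, fixed; origin at the centre of its underside; the turner stands on it at the start
- caddy: Coaster caddy, fixed, 106 (x) x 272 (y) mm: light base 6 mm thick with dark walls to 14 mm above the counter, round three pockets; origin at the centre of its underside, z up
- pocket_1 (a point): Centre of the floor of the caddy's pocket at y = +96 mm of the caddy (6 mm above the counter); axes as the caddy. Pocket 86 (x) x 66 (y) mm, 8 mm deep, so a seated coaster has 3 mm all round and stands 4 mm proud; the middle 48 mm of its two long sides is open for the fingers, with 36 mm between neighbouring coasters
- pocket_2 (a point): Centre of the floor of the caddy's pocket at y = 0 mm of the caddy (6 mm above the counter); axes as the caddy. Pocket 86 (x) x 66 (y) mm, 8 mm deep, so a seated coaster has 3 mm all round and stands 4 mm proud; the middle 48 mm of its two long sides is open for the fingers, with 36 mm between neighbouring coasters
- pocket_3 (a point): Centre of the floor of the caddy's pocket at y = -96 mm of the caddy (6 mm above the counter); axes as the caddy. Pocket 86 (x) x 66 (y) mm, 8 mm deep, so a seated coaster has 3 mm all round and stands 4 mm proud; the middle 48 mm of its two long sides is open for the fingers, with 36 mm between neighbouring coasters
- white_mug: Bystander, loose: white mug 102 mm tall on the tray at the right
- espresso_cup: Bystander, loose: brown espresso cup 50 mm tall on the tray at the right
- teaspoon: Bystander, loose: steel teaspoon 130 mm long, near the front edge
- pen: Bystander, loose: pen 145 mm long, near the front edge
Mind the look-alikes: they are no part of the job. Several things look just like the part that bears turner_blade: the one meant starts farthest from the robot's base.

How it is judged (in metres and radians):
On the way:
1. every coaster has been turned over: blue side up, lying flat (angle between each of coaster_1_mid, coaster_2_mid, coaster_3_mid's own z axis and vertical above 3.05 rad), for 0.2 s.
At the end, for the whole second after the job is handed in: Each coaster lies blue side up (within 5 degrees) in a caddy pocket: centre within 6 mm of the pocket's, at most 2.5 mm above seated height, square within 0.1 rad. The turner stands blade down (within 7 degrees) on the red mat, blade centre within 50 mm of its centre (all of step 1 and ((horizontal distance between coaster_1_mid and pocket_1 below 0.006 m and z of coaster_1_mid in the frame of pocket_1 below 0.0085 m and angle between the x axis of coaster_1_mid and the x axis of pocket_1, either way round below 0.1 rad) or (horizontal distance between coaster_1_mid and pocket_2 below 0.006 m and z of coaster_1_mid in the frame of pocket_2 below 0.0085 m and angle between the x axis of coaster_1_mid and the x axis of pocket_2, either way round below 0.1 rad) or (horizontal distance between coaster_1_mid and pocket_3 below 0.006 m and z of coaster_1_mid in the frame of pocket_3 below 0.0085 m and angle between the x axis of coaster_1_mid and the x axis of pocket_3, either way round below 0.1 rad)) and ((horizontal distance between coaster_2_mid and pocket_1 below 0.006 m and z of coaster_2_mid in the frame of pocket_1 below 0.0085 m and angle between the x axis of coaster_2_mid and the x axis of pocket_1, either way round below 0.1 rad) or (horizontal distance between coaster_2_mid and pocket_2 below 0.006 m and z of coaster_2_mid in the frame of pocket_2 below 0.0085 m and angle between the x axis of coaster_2_mid and the x axis of pocket_2, either way round below 0.1 rad) or (horizontal distance between coaster_2_mid and pocket_3 below 0.006 m and z of coaster_2_mid in the frame of pocket_3 below 0.0085 m and angle between the x axis of coaster_2_mid and the x axis of pocket_3, either way round below 0.1 rad)) and ((horizontal distance between coaster_3_mid and pocket_1 below 0.006 m and z of coaster_3_mid in the frame of pocket_1 below 0.0085 m and angle between the x axis of coaster_3_mid and the x axis of pocket_1, either way round below 0.1 rad) or (horizontal distance between coaster_3_mid and pocket_2 below 0.006 m and z of coaster_3_mid in the frame of pocket_2 below 0.0085 m and angle between the x axis of coaster_3_mid and the x axis of pocket_2, either way round below 0.1 rad) or (horizontal distance between coaster_3_mid and pocket_3 below 0.006 m and z of coaster_3_mid in the frame of pocket_3 below 0.0085 m and angle between the x axis of coaster_3_mid and the x axis of pocket_3, either way round below 0.1 rad)) and horizontal distance between turner_blade and turner_mat below 0.05 m and angle between turner_blade's own z axis and vertical below 0.12 rad and height (world z) of turner_blade below 0.012 m); the robot touches nothing.
It fails at once if the gripper or arm presses on a coaster that has not yet been turned over ((contact force between the fingers and coaster_1 above 1 N and angle between coaster_1_mid's own z axis and vertical below 1.3 rad) or (contact force between the arm and coaster_1 above 1 N and angle between coaster_1_mid's own z axis and vertical below 1.3 rad) or (contact force between the fingers and coaster_2 above 1 N and angle between coaster_2_mid's own z axis and vertical below 1.3 rad) or (contact force between the arm and coaster_2 above 1 N and angle between coaster_2_mid's own z axis and vertical below 1.3 rad) or (contact force between the fingers and coaster_3 above 1 N and angle between coaster_3_mid's own z axis and vertical below 1.3 rad) or (contact force between the arm and coaster_3 above 1 N and angle between coaster_3_mid's own z axis and vertical below 1.3 rad)).
It fails at once if a mug, cup, teaspoon or pen is displaced by more than 3 cm (distance of any of white_mug, espresso_cup, teaspoon, pen from where it was at the start of the episode above 0.03 m).
Of coaster_1, coaster_2, coaster_3 only 2 to 3 are there at a start; the rules pass over those that are not, and their reading is None.
At some moment in a run one of turner may be knocked a few centimetres aside while the robot is not near it.
It also fails if it takes over 210 s, if anything falls off the work surface, if the arm or the gripper's body presses on something with over 40 N, if the wrist force passes 120 N, or if a joint passes its speed limit or range.

## Working session

There is one attempt and no reset: what is moved stays moved. The work goes in short steps, Python scripts to look and compute and a tool call to move; the robot and the scene stay as the last step left them, time stands still between calls to the robot, and variables do not carry over. Pictures are saved under pics/ and viewed, on a budget of 14 in all, crops included, one or two more only if the job needs it, and the job is handed in when it is done.

Besides the shell and the picture viewer there is one more tool, called after "Emit:" as name([rows], argument=value, ...), one row to a line, values as JSON. move_arm: Moves the arm, as the interface text tells. Its arguments: {"type":"object","properties":{"commands":{"type":"array"},"squeeze":{"type":"number"}},"required":["commands"]}

```bash
ls; mkdir -p pics; cat > h.py <<'E'
from plant import *
import numpy as np, cv2
from scipy.spatial.transform import Rotation as Ro
def snap(n,f):
    s=get_state(); c=capture(n); cv2.imwrite(f'pics/{f}.png',c['frame'])
    if n=='wrist':
        T=np.eye(4); T[:3,:3]=Ro.from_euler('xyz',s['eef_rot'],degrees=True).as_matrix(); T[:3,3]=s['tcp_pos']
        c['w2c']=np.linalg.inv(T@np.array(c['tool_from_camera']))
    else: c['w2c']=np.array(c['world_to_cam'])
    np.savez(f'pics/{f}.npz',w=c['w2c'],K=c['camera_matrix'],d=c['dist_coeffs'])
def ray(f,px,z):
    o=np.load(f'pics/{f}.npz'); p=cv2.undistortPoints(np.array(px,float).reshape(-1,1,2),o['K'],o['d']).reshape(-1,2)
    C=np.linalg.inv(o['w']); d=np.c_[p[:,0],-p[:,1],-np.ones(len(p))]@C[:3,:3].T; t=C[:3,3]
    z=np.broadcast_to(z,len(p))
    return t+d*((z-t[2])/d[:,2])[:,None]
def proj(f,P):
    o=np.load(f'pics/{f}.npz'); P=np.atleast_2d(P); q=P@o['w'][:3,:3].T+o['w'][:3,3]
    q=q*[1,-1,-1]; return cv2.projectPoints(q,np.zeros(3),np.zeros(3),o['K'],o['d'])[0].reshape(-1,2)
E
python3 - <<'E'
from h import *
s=get_state(); print(s)
snap('top','t0'); snap('scene','s0')
for n in('t0','s0'):
    cv2.imwrite(f'pics/{n}b.png',cv2.resize(cv2.imread(f'pics/{n}.png'),(800,600),interpolation=cv2.INTER_CUBIC))
E
```

```text
pics
{'time_s': 0.0, 'joints': array([ 8.69233566e+01,  2.05917742e+01,  6.36177855e-01, -2.10171917e-02,
       -7.01353383e+01, -1.65067257e+01]), 'qd': array([-0.08915043,  0.00372941,  0.01326011,  0.01071357,  0.05652294,
       -0.04256742]), 'joint_torque': array([ 1.22572428e-04, -5.82719564e+01,  2.93043441e+01,  6.99671432e+00,
        6.76073789e-03, -1.74824168e-04]), 'tcp_pos': array([0.22610429, 0.63550793, 0.22563429]), 'eef_rot': array([ 1.79907199e+02, -6.89635421e-03, -1.95905208e+01]), 'contact_force': array([ 0.48965431,  0.08159434, -0.11721936]), 'moment': array([-0.02523355, -0.02089934,  0.00724019]), 'gripper_width': 0.087498809948748}
```

View pics/t0b.png

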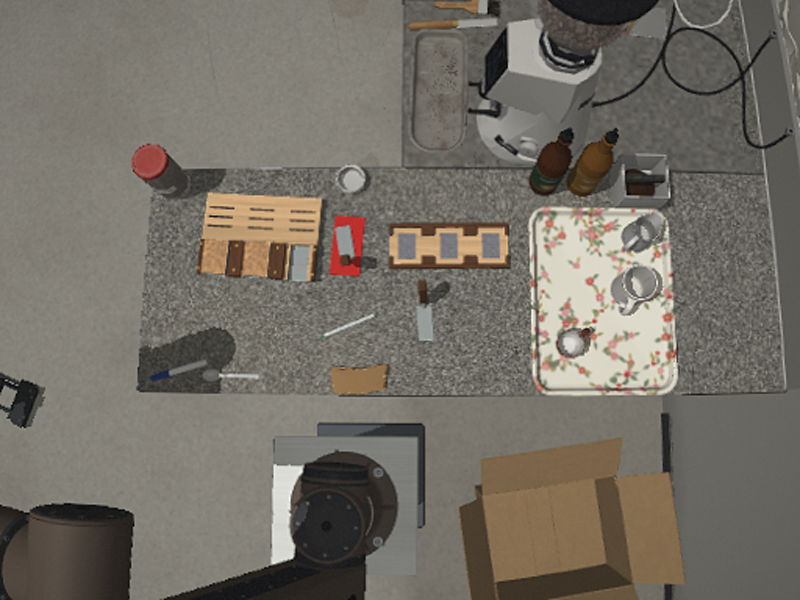

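View pics/s0b.png

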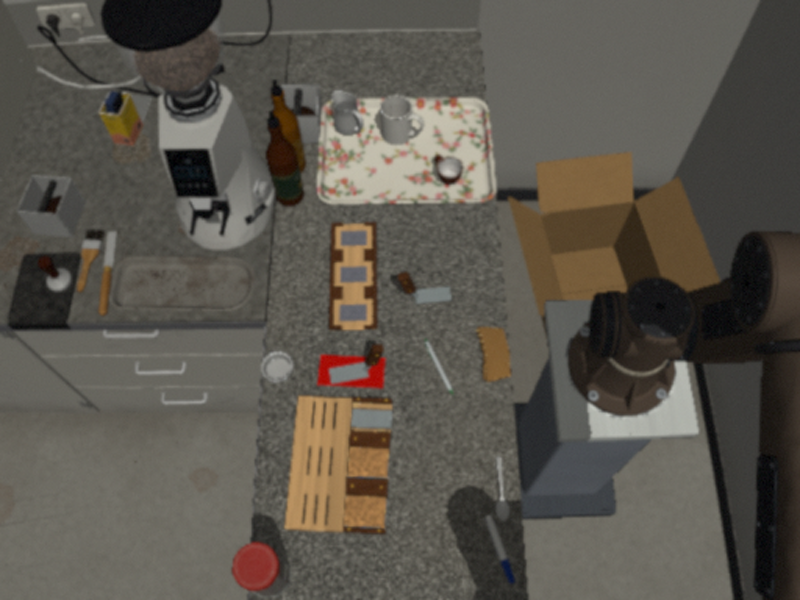

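The top view (800x600) shows:
- **Stand:** corners about (198,273), (316,280), (322,197) and (205,194). There is cork in bays 1 and 2; bay 3 looks empty (grey).
- **Red mat with the turner:** (346,245).
- **Caddy:** (389–510, 223–268).
- **Decoy turner:** (423,310), off the mat.

```bash
python3 - <<'E'
from h import *
k=512/800
f=lambda p:np.array(p)*k
print('stand front z28',ray('t0',f([[198,273],[316,280]]),.021),'back',ray('t0',f([[322,197],[205,194]]),.021))
print('caddy',ray('t0',f([[389,223],[508,223],[510,268],[389,268]]),.014))
im=cv2.imread('pics/t0.png').astype(int)
m=((im[...,2]>150)&(im[...,1]<70)).astype(np.uint8); m[:,:200]=0
r=cv2.minAreaRect(cv2.findNonZero(m)); print(r, ray('t0',cv2.boxPoints(r),.004).round(4),ray('t0',[r[0]],.004))
print('decoy',ray('t0',f([[423,335],[423,285]]),[.003,.07]))
print('turner blade front/back, grip top',ray('t0',f([[343,224],[348,256],[346,262]]),[.006,.006,.1]))
E
```

```text
stand front z28 [[0.5110086  0.34215153 0.021     ]
 [0.4951578  0.0688628  0.021     ]] back [[0.69042689 0.06184176 0.021     ]
 [0.70018063 0.33910734 0.021     ]]
caddy [[ 0.63011727 -0.09324292  0.014     ]
 [ 0.63143173 -0.36573327  0.014     ]
 [ 0.5258056  -0.36787     0.014     ]
 [ 0.52467402 -0.09460245  0.014     ]]
((315.68865966796875, 189.4415283203125), (217.76602172851562, 68.25330352783203), 10.637213706970215) [[ 0.4137  0.0685  0.004 ]
 [ 0.6591  0.0308  0.004 ]
 [ 0.5141 -0.7441  0.004 ]
 [ 0.2731 -0.6839  0.004 ]] [[ 0.46317986 -0.3299586   0.004     ]]
decoy [[ 0.37437825 -0.17176267  0.003     ]
 [ 0.47484835 -0.17117775  0.07      ]]
turner blade front/back, grip top [[ 6.30034490e-01  1.31908308e-02  6.00000000e-03]
 [ 5.54243574e-01 -3.00257127e-04  6.00000000e-03]
 [ 5.18341075e-01 -6.89046042e-03  1.00000000e-01]]
```

Emit:
move_arm([
  [20,-37,10,0,0,1.4,100],
  [20,-37,10,0,0,1.4,100],
  [20,-37,10,0,0,1.4,100],
  [20,-37,10,0,0,1.4,100],
  [20,-37,10,0,0,1.4,100],
  [20,-37,10,0,0,1.4,100],
  [20,-37,10,0,0,1.4,100],
  [20,-37,10,0,0,1.4,100],
  [20,-37,10,0,0,1.4,100],
  [20,-37,10,0,0,1.4,100],
  [20,-37,10,0,0,1.4,100],
  [20,-37,10,0,0,1.4,100],
  [20,-37,10,0,0,1.4,100],
  [20,-37,10,0,0,1.4,100],
  [0,0,0,0,0,0,100],
  [0,0,0,0,0,0,100],
])

```text
time_s: 1.7
tcp_pos: [0.5064, 0.1169, 0.3662]
eef_rot: [180.0, 0.0, -0.1]
contact_force: [-0.1, 0.8, -0.5]
gripper_width: 0.0875
```

```bash
python3 - <<'E'
from h import *
s=get_state(); print(s['tcp_pos'],s['eef_rot'])
snap('wrist','w1'); o=np.load('pics/w1.npz'); C=np.linalg.inv(o['w']);print(C, o['K'])
print(ray('w1',[[0,0],[511,0],[511,383],[0,383]],.02))
cv2.imwrite('pics/w1b.png',cv2.resize(cv2.imread('pics/w1.png'),(800,600),interpolation=cv2.INTER_CUBIC))
E
```

```text
[0.50642692 0.11690756 0.36619056] [ 1.79997551e+02  3.55375704e-02 -1.44270380e-01]
[[-1.91871155e-03  9.59836072e-01  2.80554867e-01  5.82520580e-01]
 [-9.99998148e-01 -1.80021294e-03 -6.80076191e-04  1.16491569e-01]
 [-1.47703158e-04 -2.80555653e-01  9.59837749e-01  5.24443843e-01]
 [ 0.00000000e+00  0.00000000e+00  0.00000000e+00  1.00000000e+00]] [[281.26552304   0.         253.67205663]
 [  0.         281.26552304 190.46569893]
 [  0.           0.           1.        ]]
[[ 0.76241007  0.53367458  0.02      ]
 [ 0.7611372  -0.30764217  0.02      ]
 [-0.07554554 -0.53565169  0.02      ]
 [-0.07237836  0.76108937  0.02      ]]
```

View pics/w1b.png

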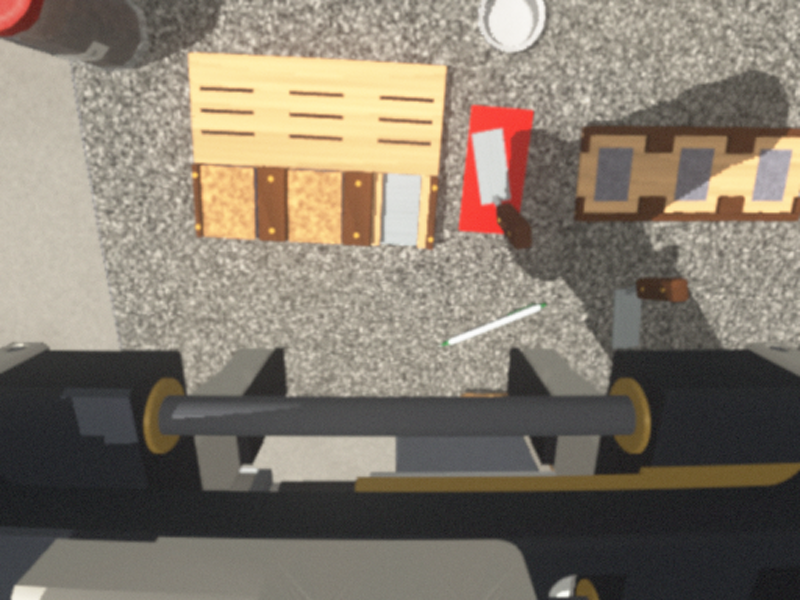

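The wrist view (800x600) shows:
- **Stand deck:** back corners (189,53) and (447,66), front corners of the cheeks (196,237) and (437,247). Bays 1 and 2 hold cork, bay 3 is empty.
- **Mat:** corners (472,105), (534,110), (523,235), (459,231).
- **Blade:** (474,132), (501,128), (508,203), (480,205). The handle top is near (515,228).
- **Caddy:** left corners (584,127) and (576,220).

```bash
python3 - <<'E'
from h import *
k=.64
def fit(px,model,z,f='w1'):
    P=ray(f,np.array(px)*k,z)[:,:2]; m=np.array(model,float)
    pc,mc=P.mean(0),m.mean(0); H=(m-mc).T@(P-pc); a=np.arctan2(H[0,1]-H[1,0],H[0,0]+H[1,1])
    R=np.array([[np.cos(a),-np.sin(a)],[np.sin(a),np.cos(a)]]); t=pc-R@mc
    print(t.round(4),np.degrees(a).round(2),'res mm',((P-(m@R.T+t))*1000).round(1).tolist())
    return t,R
t,R=fit([[189,53],[447,66],[196,237],[437,247]],[[.0975,.136],[.0975,-.136],[-.0975,.136],[-.0975,-.136]],[.021,.021,.028,.028])
for b in(.096,0):print('bay',R@[-.0565,b]+t)
fit([[472,105],[534,110],[523,235],[459,231]],[[.07,.035],[.07,-.035],[-.07,-.035],[-.07,.035]],.004)
tb,Rb=fit([[474,132],[501,128],[508,203],[480,205]],[[.0405,.017],[.0405,-.017],[-.0405,-.017],[-.0405,.017]],.007)
print('grip',Rb@[-.058,0]+tb, 'proj grip top',proj('w1',[*(Rb@[-.067,0]+tb),.11])/k)
fit([[584,127],[576,220]],[[.053,.136],[-.053,.136]],.014)
E
```

```text
[0.5995 0.2033] -2.89 res mm [[-0.8, -0.5], [-2.4, 0.9], [1.0, 1.6], [2.2, -1.9]]
bay [0.54788774 0.30200529]
bay [0.5430484  0.20612735]
[0.5796 0.0014] -2.7 res mm [[0.4, -0.0], [-1.0, 0.7], [-0.4, -3.6], [1.0, 3.0]]
[0.5847 0.0093] 7.92 res mm [[0.6, -1.6], [0.3, 2.1], [-1.6, 0.3], [0.7, -0.9]]
grip [0.52723235 0.00130834] proj grip top [[519.12054367 239.84889095]]
[ 0.5798 -0.2269] 0.88 res mm [[-2.0, -0.0], [2.0, 0.0]]
```

Emit:
move_arm([
  [2.1,-11.6,-22,0,0,0.8,60],
  [2.1,-11.6,-22,0,0,0.8,60],
  [2.1,-11.6,-22,0,0,0.8,60],
  [2.1,-11.6,-22,0,0,0.8,60],
  [2.1,-11.6,-22,0,0,0.8,60],
  [2.1,-11.6,-22,0,0,0.8,60],
  [2.1,-11.6,-22,0,0,0.8,60],
  [2.1,-11.6,-22,0,0,0.8,60],
  [2.1,-11.6,-22,0,0,0.8,60],
  [2.1,-11.6,-22,0,0,0.8,60],
  [0,0,-18.3,0,0,0,60],
  [0,0,-18.3,0,0,0,60],
  [0,0,-18.3,0,0,0,60],
  [0,0,-18.3,0,0,0,60],
  [0,0,-18.3,0,0,0,60],
  [0,0,0,0,0,0,60],
])

```text
time_s: 3.35
tcp_pos: [0.5251, 0.0026, 0.0527]
eef_rot: [180.0, 0.3, 8.1]
contact_force: [-0.4, 0.1, -0.2]
gripper_width: 0.0524
```

Emit:
move_arm([
  [0,0,0,0,0,0,0],
  [0,0,0,0,0,0,0],
  [0,0,0,0,0,0,0],
  [0,0,0,0,0,0,0],
  [0,0,0,0,0,0,0],
  [0,0,0,0,0,0,0],
  [0,0,0,0,0,0,0],
  [0,0,0,0,0,0,0],
], squeeze=50)

```text
time_s: 4.15
tcp_pos: [0.5274, 0.0019, 0.0554]
eef_rot: [180.0, -0.0, 8.0]
contact_force: [-2.4, 1.0, 6.3]
gripper_width: 0.0181
```

Emit:
move_arm([
  [0,0,20,0,0,0,0],
  [0,0,20,0,0,0,0],
  [0,0,20,0,0,0,0],
  [0,0,20,0,0,0,0],
  [-15.3,30.9,0,0,0,-1.09,0],
  [-15.3,30.9,0,0,0,-1.09,0],
  [-15.3,30.9,0,0,0,-1.09,0],
  [-15.3,30.9,0,0,0,-1.09,0],
  [-15.3,30.9,0,0,0,-1.09,0],
  [-15.3,30.9,0,0,0,-1.09,0],
  [-15.3,30.9,0,0,0,-1.09,0],
  [-15.3,30.9,0,0,0,-1.09,0],
  [-15.3,30.9,0,0,0,-1.09,0],
  [-15.3,30.9,0,0,0,-1.09,0],
  [0,0,-20,0,0,0,0],
  [0,0,-20,0,0,0,0],
  [0,0,0,0,0,0,0],
  [0,0,0,0,0,0,0],
])

```text
time_s: 5.95
tcp_pos: [0.3742, 0.3106, 0.095]
eef_rot: [179.9, 0.0, -2.9]
contact_force: [0.5, 0.6, -2.1]
gripper_width: 0.0179
```

```bash
python3 - <<'E'
from h import *
s=get_state(); print(s['tcp_pos'],s['eef_rot'])
snap('wrist','w2'); snap('scene','s2')
ex=np.array([.9987,-.0505,0]);ey=np.array([.0505,.9987,0]);t=np.array([.5995,.2033,0])
S=lambda x,y,z:t+ex*x+ey*y+[0,0,z]
g=s['tcp_pos']+[0,0,.019]; b=g+.058*ex-[0,0,.068]
print('pred tip corners', proj('w2',[b+.0405*ex+.017*ey,b+.0405*ex-.017*ey])/.64)
print('stand front', proj('w2',[S(-.0975,.128,.016),S(-.0975,.064,.016)])/.64)
cv2.imwrite('pics/w2b.png',cv2.resize(cv2.imread('pics/w2.png'),(800,600),interpolation=cv2.INTER_CUBIC))
E
```

```text
[0.37416949 0.31057572 0.09495743] [ 1.79920382e+02  2.90525338e-02 -2.88428937e+00]
pred tip corners [[357.39399844 117.3007907 ]
 [434.35307983 117.37155033]]
stand front [[329.99941408  49.93991756]
 [460.82314546  50.07600122]]
```

View pics/w2b.png

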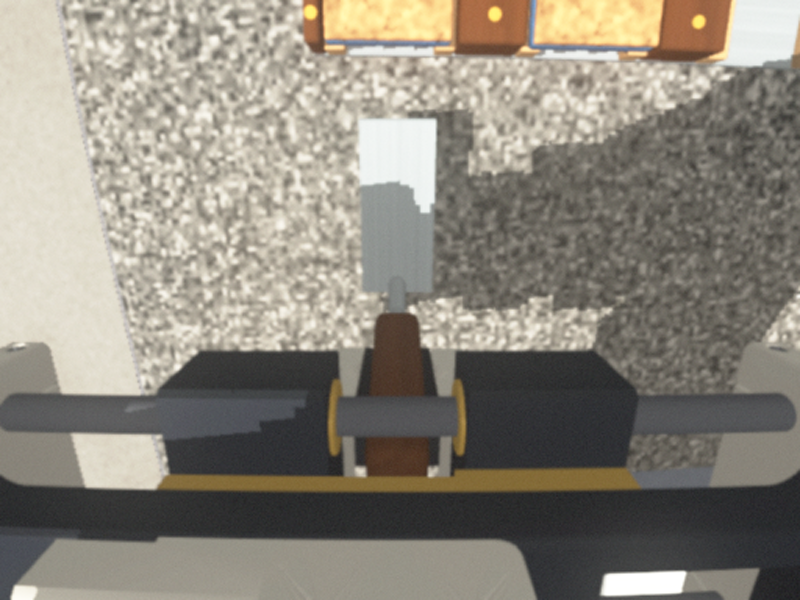

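The blade tip at (360–437,118) is where the rigid-grasp prediction puts it, within about 1 mm. The bay slot centre is at column ~390, about 2.5 mm further to +y than my estimate. I'll correct for that and insert.

Emit:
move_arm([
  [0,1.2,-12,0,0,0,0],
  [0,1.3,-12,0,0,-0.4,0],
  [0,0,-11,0,0,0,0],
  [0,0,0,0,0,0,0],
  [8,-0.4,0,0,0,0,0],
  [8,-0.4,0,0,0,0,0],
  [8,-0.4,0,0,0,0,0],
  [8,-0.4,0,0,0,0,0],
  [8,-0.5,0,0,0,0,0],
  [8,-0.5,0,0,0,0,0],
  [9,-0.5,0,0,0,0,0],
  [0,0,0,0,0,0,0],
  [0,0,0,0,0,0,0],
])

```text
time_s: 7.35
tcp_pos: [0.4313, 0.3101, 0.0599]
eef_rot: [180.0, 0.0, -3.3]
contact_force: [0.5, 0.3, -2.0]
gripper_width: 0.0179
```

```bash
python3 - <<'E'
from h import *
s=get_state(); print(s['tcp_pos'],s['contact_force'],s['moment'])
snap('wrist','w3'); 
cv2.imwrite('pics/w3b.png',cv2.resize(cv2.imread('pics/w3.png')[:250,130:380],(600,600),interpolation=cv2.INTER_CUBIC))
E
```

```text
[0.43133714 0.31008435 0.05987597] [ 0.5489772   0.27332507 -1.96244893] [-0.0518169   0.07429719  0.0185582 ]
```

View pics/w3b.png

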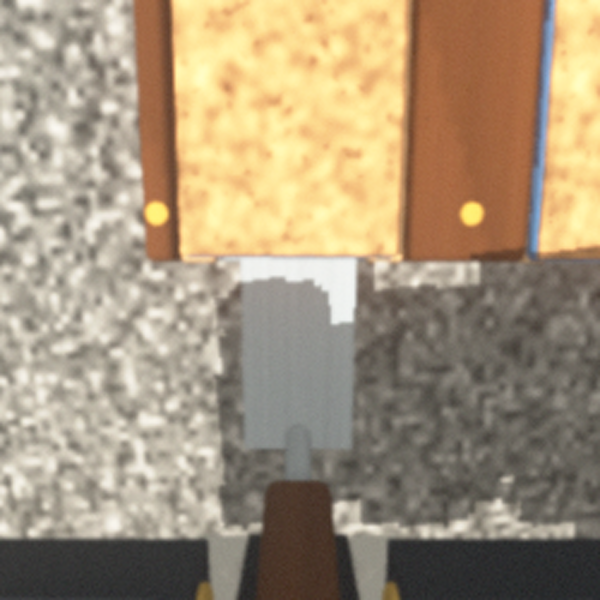

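The blade is centred in the slot (column 298 against the coaster's 293) and about 23 mm under the coaster. Starting the lift.

Emit:
move_arm([
  [0,0,5,0,0,0,0],
  [0.2,0,5,0,0,0,0],
  [0.2,0,5,0,0,0,0],
  [0.3,0,5,0,0,0,0],
  [1.5,0,5,0,0,0,0],
  [1.5,0,5,0,0,0,0],
  [1.5,0,4.5,0,0,0,0],
  [2.5,-0.1,4.2,0,0,0,0],
  [2.5,-0.1,4.2,0,0,0,0],
  [2.5,-0.2,4,0,0,0,0],
  [2.9,-0.2,3.2,0,0,0,0],
  [2.9,-0.2,3.2,0,0,0,0],
  [2.9,-0.2,3.2,0,0,0,0],
  [0,0,0,0,0,0,0],
])

```text
time_s: 8.8
tcp_pos: [0.4532, 0.3095, 0.117]
eef_rot: [-180.0, -0.0, -3.3]
contact_force: [-1.2, 0.8, -0.9]
gripper_width: 0.0179
```

```bash
python3 - <<'E'
from h import *
s=get_state(); print(s['tcp_pos'],s['contact_force'],s['moment'])
snap('wrist','w4'); 
cv2.imwrite('pics/w4b.png',cv2.resize(cv2.imread('pics/w4.png')[:250,130:380],(500,500),interpolation=cv2.INTER_CUBIC))
E
```

```text
[0.45324034 0.30954951 0.11701522] [-1.16353317  0.78366351 -0.88732836] [-0.01014431  0.30551294 -0.03138877]
```

View pics/w4b.png

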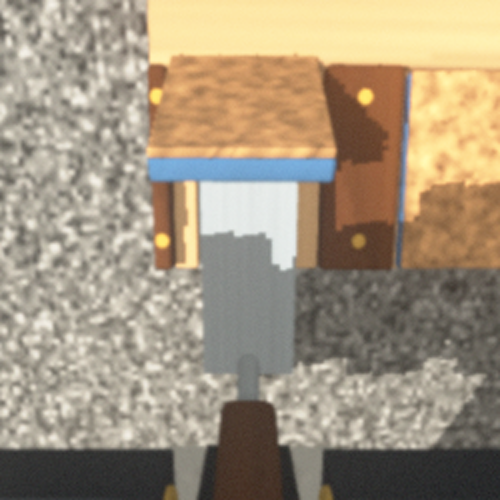

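The coaster is tilted about 60°, with its front edge at row ~165 and resting on the blade tip. Finishing the flip.

Emit:
move_arm([
  [3.9,-0.2,2,0,0,0,0],
  [3.9,-0.2,2,0,0,0,0],
  [3.9,-0.2,2,0,0,0,0],
  [3.8,-0.2,1,0,0,0,0],
  [3.8,-0.2,1,0,0,0,0],
  [3.8,-0.2,0,0,0,0,0],
  [3.8,-0.2,0,0,0,0,0],
  [4,-0.2,0,0,0,0,0],
  [4,-0.2,0,0,0,0,0],
  [4,-0.2,0,0,0,0,0],
  [4,-0.2,0,0,0,0,0],
  [4,-0.2,0,0,0,0,0],
  [4,-0.2,0,0,0,0,0],
  [0,0,0,0,0,0,0],
  [0,0,0,0,0,0,0],
  [0,0,0,0,0,0,0],
  [0,0,0,0,0,0,0],
])

```text
time_s: 10.55
tcp_pos: [0.5034, 0.3067, 0.1246]
eef_rot: [-180.0, -0.0, -3.3]
contact_force: [1.1, 1.2, -1.1]
gripper_width: 0.0178
```

```bash
python3 - <<'E'
from h import *
s=get_state(); print(s['tcp_pos'],s['contact_force'],s['moment'])
snap('wrist','w5'); 
cv2.imwrite('pics/w5b.png',cv2.resize(cv2.imread('pics/w5.png')[:250,130:380],(500,500),interpolation=cv2.INTER_CUBIC))
E
```

```text
[0.50343856 0.30672827 0.12461131] [ 1.11240733  1.16841468 -1.09172771] [-0.01598655  0.09497668  0.00723893]
```

View pics/w5b.png

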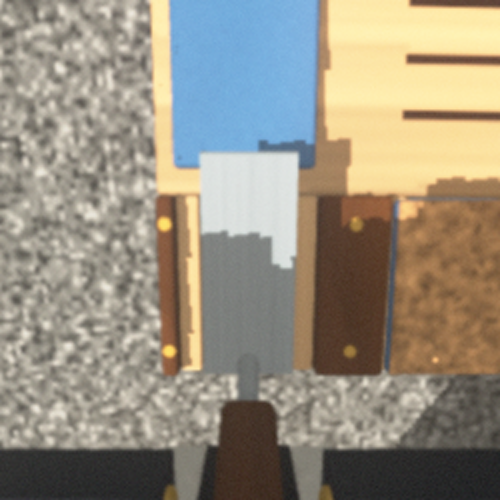

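Coaster 1 lies blue side up on the landing. On to bay 2.

Emit:
move_arm([
  [-15.3,-11.2,0,0,0,0,0],
  [-15.3,-11.2,0,0,0,0,0],
  [-15.3,-11.2,0,0,0,0,0],
  [-15.3,-11.2,0,0,0,0,0],
  [-15.3,-11.2,0,0,0,0,0],
  [-15.3,-11.2,0,0,0,0,0],
  [-15.3,-11.2,0,0,0,0,0],
  [-15.3,-11.0,0,0,0,0,0],
  [0,0,-16,0,0,0,0],
  [0,0,-16,0,0,0,0],
  [0,0,-16,0,0,0,0],
  [0,0,-16.7,0,0,0,0],
  [0,0,0,0,0,0,0],
  [0,0,0,0,0,0,0],
])

```text
time_s: 12.0
tcp_pos: [0.3812, 0.2174, 0.0602]
eef_rot: [180.0, 0.0, -3.3]
contact_force: [0.4, 0.2, -1.7]
gripper_width: 0.0173
```

```bash
python3 - <<'E'
from h import *
s=get_state(); print(s['tcp_pos'],s['eef_rot'],s['contact_force'],s['moment'])
snap('wrist','w6'); 
cv2.imwrite('pics/w6b.png',cv2.resize(cv2.imread('pics/w6.png')[:250,130:380],(600,600),interpolation=cv2.INTER_CUBIC))
E
```

```text
[0.38121298 0.21735642 0.06015812] [ 1.79971257e+02  3.88414097e-03 -3.26387404e+00] [ 0.4439057   0.15260973 -1.6992904 ] [ 0.04176156  0.07235923 -0.03026416]
```

View pics/w6b.png

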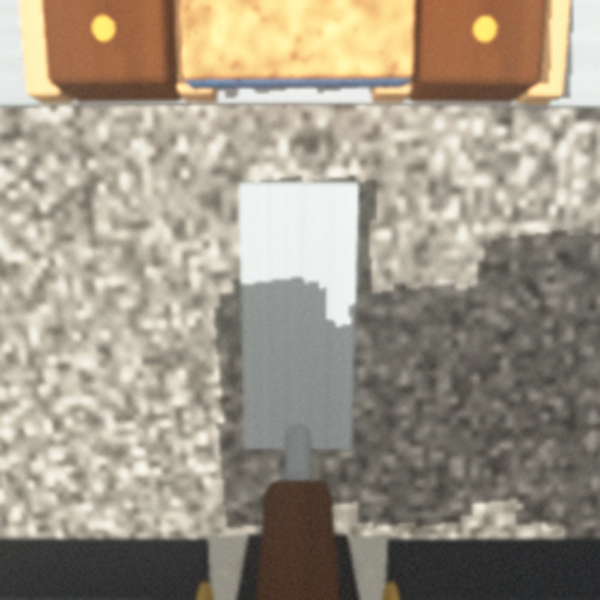

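The blade centre is at column 299 and the slot centre (rails 215–373) at 294, so I'll shift about 1.4 mm to the left. The coaster is recessed about 3 mm, so I'll insert 47 mm and repeat the flip.

Emit:
move_arm([
  [0,1.4,0,0,0,0,0],
  [8,-0.4,0,0,0,0,0],
  [8,-0.4,0,0,0,0,0],
  [8,-0.4,0,0,0,0,0],
  [8,-0.5,0,0,0,0,0],
  [8,-0.5,0,0,0,0,0],
  [7,-0.5,0,0,0,0,0],
  [0,0,0,0,0,0,0],
  [0,0,0,0,0,0,0],
])

```text
time_s: 12.95
tcp_pos: [0.4281, 0.2157, 0.0596]
eef_rot: [180.0, 0.0, -3.3]
contact_force: [0.1, 0.5, -0.7]
gripper_width: 0.0176
```

Emit:
move_arm([
  [0,0,5,0,0,0,0],
  [0.2,0,5,0,0,0,0],
  [0.2,0,5,0,0,0,0],
  [0.3,0,5,0,0,0,0],
  [1.5,0,5,0,0,0,0],
  [1.5,0,5,0,0,0,0],
  [1.5,0,4.5,0,0,0,0],
  [2.5,-0.1,4.2,0,0,0,0],
  [2.5,-0.1,4.2,0,0,0,0],
  [2.5,-0.2,4,0,0,0,0],
  [2.9,-0.2,3.2,0,0,0,0],
  [2.9,-0.2,3.2,0,0,0,0],
  [2.9,-0.2,3.2,0,0,0,0],
  [0,0,0,0,0,0,0],
])

```text
time_s: 14.35
tcp_pos: [0.4501, 0.2152, 0.1168]
eef_rot: [-180.0, -0.0, -3.3]
contact_force: [-1.5, -0.0, -1.5]
gripper_width: 0.0176
```

Emit:
move_arm([
  [3.9,-0.2,2,0,0,0,0],
  [3.9,-0.2,2,0,0,0,0],
  [3.9,-0.2,2,0,0,0,0],
  [3.8,-0.2,1,0,0,0,0],
  [3.8,-0.2,1,0,0,0,0],
  [3.8,-0.2,0,0,0,0,0],
  [3.8,-0.2,0,0,0,0,0],
  [4,-0.2,0,0,0,0,0],
  [4,-0.2,0,0,0,0,0],
  [4,-0.2,0,0,0,0,0],
  [4,-0.2,0,0,0,0,0],
  [4,-0.2,0,0,0,0,0],
  [4,-0.2,0,0,0,0,0],
  [0,0,0,0,0,0,0],
  [0,0,0,0,0,0,0],
  [0,0,0,0,0,0,0],
  [0,0,0,0,0,0,0],
])

```text
time_s: 16.05
tcp_pos: [0.5003, 0.2124, 0.1244]
eef_rot: [-180.0, -0.0, -3.3]
contact_force: [0.7, 0.5, -2.3]
gripper_width: 0.018
```

```bash
python3 - <<'E'
from h import *
s=get_state(); print(s['tcp_pos'],s['contact_force'],s['moment'])
snap('wrist','w7'); 
cv2.imwrite('pics/w7b.png',cv2.resize(cv2.imread('pics/w7.png')[:250],(800,390),interpolation=cv2.INTER_CUBIC))
E
```

```text
[0.50032422 0.21241495 0.12441754] [ 0.7105862   0.54586955 -2.34399863] [-0.00188589  0.05921946 -0.00148077]
```

View pics/w7b.png

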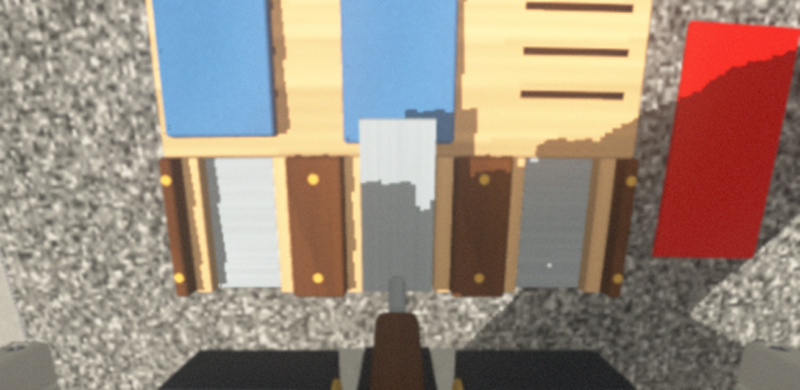

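Both coasters lie blue side up, and bay 3 is confirmed empty. The mat is clear, so the turner goes back.

Emit:
move_arm([
  [2.1,-20.8,0,0,0,0,0],
  [2.1,-20.8,0,0,0,0,0],
  [2.1,-20.8,0,0,0,0,0],
  [2.1,-20.8,0,0,0,0,0],
  [2.1,-20.8,0,0,0,0,0],
  [2.1,-20.8,0,0,0,0,0],
  [2.1,-20.8,0,0,0,0,0],
  [2.1,-20.8,0,0,0,0,0],
  [2.1,-20.8,0,0,0,0,0],
  [2.1,-20.8,0,0,0,0,0],
  [0,0,-20,0,0,0,0],
  [0,0,-20,0,0,0,0],
  [0,0,-18,0,0,0,0],
  [0,0,-6,0,0,0,0],
  [0,0,-4,0,0,0,0],
  [0,0,-1,0,0,0,0],
  [0,0,0,0,0,0,0],
  [0,0,0,0,0,0,0],
])

```text
time_s: 17.9
tcp_pos: [0.522, 0.0047, 0.0561]
eef_rot: [-180.0, -0.1, -3.3]
contact_force: [0.3, -0.2, -2.4]
gripper_width: 0.0177
```

Emit:
move_arm([
  [0,0,-1,0,0,0,0],
  [0,0,0,0,0,0,0],
  [0,0,0,0,0,0,10],
  [0,0,0,0,0,0,30],
  [0,0,0,0,0,0,40],
  [0,0,0,0,0,0,50],
  [0,0,0,0,0,0,50],
  [0,0,20,0,0,0,50],
  [0,0,20,0,0,0,50],
  [0,0,30,0,0,0,50],
  [0,0,30,0,0,0,80],
  [0,0,40,0,0,0,80],
  [0,0,40,0,0,0,80],
  [0,10,30,0,0,0,80],
  [0,10,0,0,0,0,80],
  [0,10,0,0,0,0,80],
  [0,0,0,0,0,0,80],
  [0,0,0,0,0,0,80],
])

```text
time_s: 19.7
tcp_pos: [0.5208, 0.0345, 0.263]
eef_rot: [179.9, 0.1, -3.2]
contact_force: [-0.5, 0.4, 0.0]
gripper_width: 0.0701
```

```bash
python3 - <<'E'
from h import *
s=get_state(); print(s['tcp_pos'],s['eef_rot'])
snap('wrist','w8')
im=cv2.imread('pics/w8.png')
cv2.imwrite('pics/w8b.png',cv2.resize(im[:245],(800,383),interpolation=cv2.INTER_CUBIC))
i=im.astype(int); m=((i[...,0]>120)&(i[...,0]-i[...,2]>60)).astype(np.uint8)
n,l,st,c=cv2.connectedComponentsWithStats(m)
for j in range(1,n):
    if st[j,4]>300:
        p=np.argwhere(l==j)[:,::-1]; P=ray('w8',p,.033)[:,:2].astype(np.float32)*1000
        r=cv2.minAreaRect(P); print(st[j],r, P.mean(0))
E
```

```text
[0.52083279 0.03449919 0.26303777] [ 1.79943268e+02  1.28458345e-01 -3.24294929e+00]
[  25   58   50   61 2499] ((639.7308959960938, 300.0752258300781), (58.10831832885742, 76.99919128417969), 86.75474548339844) [640.3632  299.84528]
[  97   59   49   62 2572] ((630.2238159179688, 203.45188903808594), (57.04019546508789, 76.68619537353516), 86.99544525146484) [630.8993  203.20352]
```

View pics/w8b.png

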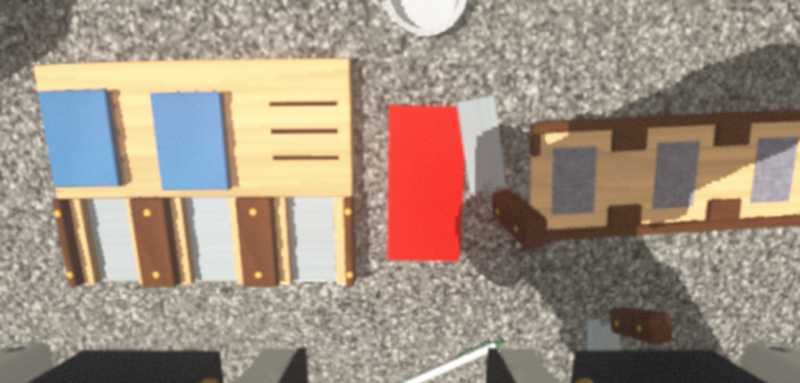

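The turner has been knocked off the mat: blade corners at about (457,101), (495,97), (504,193) and (468,190), handle near (520,220) beside the caddy. Locating it to pick it up again.

```bash
python3 - <<'E'
from h import *
k=.64
P=ray('w8',np.array([[457,101],[495,97],[504,193],[468,190]])*k,.004); print(P.round(4),np.linalg.norm(P-np.roll(P,1,0),axis=1))
f=(P[0]+P[1])/2;r=(P[2]+P[3])/2;d=(f-r)[:2];a=np.arctan2(d[1],d[0]);u=d/np.linalg.norm(d)
c=P.mean(0)[:2];print('c',c,np.degrees(a))
# handle top ends/bottom: project predicted handle ends
for rng in(0.058,):
    g=f[:2]-u*.0985; print('grip',g)
q=lambda off,z,s:np.array([*(f[:2]-u*(.0400+off)+s*np.array([-u[1],u[0]])),z])
print(proj('w8',[q(.049,.036,0),q(.058,.0715,0),q(.067,.108,.009),q(.067,.108,-.009)])/k)
print('caddy',ray('w8',np.array([[533,125],[538,240]])*k,.014))
im=cv2.imread('pics/w8.png'); cv2.imwrite('pics/w8c.png',cv2.resize(im[50:170,240:380],(700,600),interpolation=cv2.INTER_CUBIC))
E
```

```text
[[ 0.652  -0.0268  0.004 ]
 [ 0.6537 -0.0604  0.004 ]
 [ 0.5701 -0.0689  0.004 ]
 [ 0.5746 -0.0354  0.004 ]] [0.07792186 0.03363741 0.0839929  0.03376448]
c [ 0.61259666 -0.04789273] 6.021648782354055
grip [ 0.55489504 -0.05397946]
[[494.33493136 202.77313884]
 [505.13891856 217.56954868]
 [505.99552384 237.52610226]
 [530.93084147 233.58782594]]
caddy [[ 0.62789096 -0.09161079  0.014     ]
 [ 0.52610657 -0.0988329   0.014     ]]
```

View pics/w8c.png

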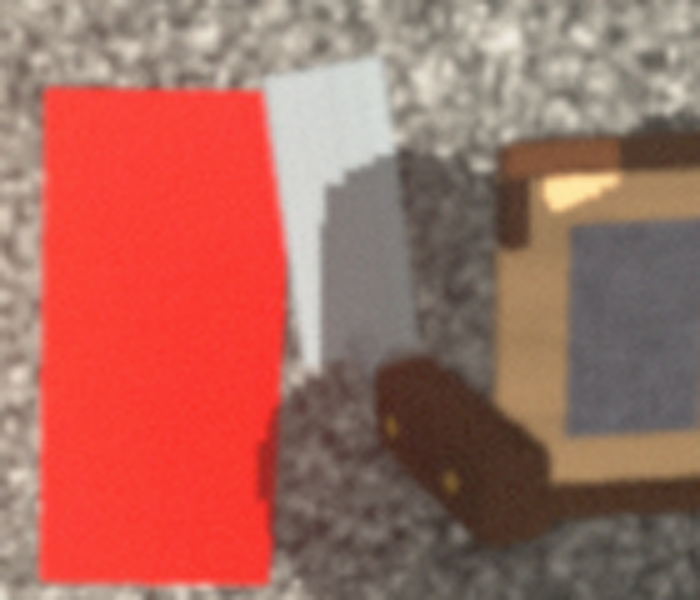

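The handle leans to the right more than an upright turner would, so the blade is rolled with its left edge resting on the mat. I'll fit the full pose.

```bash
python3 - <<'E'
from h import *
from scipy.optimize import least_squares
cr=lambda p:np.array(p,float)/5+[240,50]
bl=cr([[264,80],[380,57],[418,345],[303,365]])
hp=cr([[376,375],[400,356],[432,357],[548,440],[550,475],[505,546],[475,538],[382,432]])
D=np.array([[np.cos(t),np.sin(t)] for t in np.arange(12)*np.pi/6])
a=np.radians(14); hx=np.array([np.cos(a),0,np.sin(a)]); hz=np.array([-np.sin(a),0,np.cos(a)])
H=np.array([[-.058,0,.068]+s*.012*hx+np.array([0,q*.009,0])+w*.0375*hz for s in(-1,1) for q in(-1,1) for w in(-1,1)])
B=np.array([[.0405,.017,0],[.0405,-.017,0],[-.0405,-.017,0],[-.0405,.017,0]])
def res(p,full=False):
    R=Ro.from_rotvec(np.radians(p[3:6])).as_matrix()@Ro.from_euler('z',p[6],degrees=True).as_matrix(); t=p[:3]/1000
    b=proj('w8',B@R.T+t)-bl; h=proj('w8',H@R.T+t); s=(h@D.T).max(0)-(hp@D.T).max(0)
    if full: print('blade',b.round(1).tolist(),'supp',s.round(1), 'grip',R@[-.058,0,.068]+t,'handle axis',R@hz,'y',R@[0,1,0],'corner z',(B@R.T+t)[:,2])
    return np.r_[b.ravel(),s, (p[2]-4.5)/2, p[5]]
for p3 in(0,7):
    r=least_squares(res,[612,-48,4,p3,0,0,6]); print(r.x.round(2),r.cost); res(r.x,True)
E
```

```text
[612.09 -50.42   2.11   2.26   2.46  -0.     8.59] 37.745400850227625
blade [[-0.0, 0.8], [0.6, 0.4], [1.8, 1.2], [2.0, 2.0]] supp [-1.   4.2  0.5 -0.7  1.5  2.3  1.8  3.2  2.9  2.3  2.3  0.3] grip [ 0.55770089 -0.06180419  0.07211533] handle axis [-0.1974272  -0.07458179  0.97747637] y [-0.14843745  0.98787937  0.04539468] corner z [ 0.0014082  -0.00013522  0.00282048  0.0043639 ]
[612.09 -50.42   2.11   2.26   2.46  -0.     8.59] 37.745400849907526
blade [[-0.0, 0.8], [0.6, 0.4], [1.8, 1.2], [2.0, 2.0]] supp [-1.   4.2  0.5 -0.7  1.5  2.3  1.8  3.2  2.9  2.3  2.3  0.3] grip [ 0.55770086 -0.06180424  0.07211514] handle axis [-0.19742772 -0.07458235  0.97747622] y [-0.14843717  0.98787939  0.04539523] corner z [ 0.00140807 -0.00013537  0.00282028  0.00436372]
```

Emit:
move_arm([
  [3.6,-9.6,-11,0,0,1.2,60],
  [3.6,-9.6,-11,0,0,1.2,60],
  [3.6,-9.6,-11,0,0,1.2,60],
  [3.6,-9.6,-11,0,0,1.2,60],
  [3.6,-9.6,-11,0,0,1.2,60],
  [3.6,-9.6,-11,0,0,1.2,60],
  [3.6,-9.6,-11,0,0,1.2,60],
  [3.6,-9.6,-11,0,0,1.2,60],
  [3.6,-9.6,-11,0,0,1.2,60],
  [3.6,-9.6,-11,2,0,1.2,60],
  [0,0,-20,0,0,0,60],
  [0,0,-20,0,0,0,60],
  [0,0,-20,0,0,0,60],
  [0,0,-20,0,0,0,60],
  [0,0,-19,0,0,0,60],
  [0,0,0,0,0,0,60],
  [0,0,0,0,0,0,60],
])

```text
time_s: 21.45
tcp_pos: [0.5572, -0.062, 0.0551]
eef_rot: [-178.0, -0.2, 8.7]
contact_force: [0.3, 0.3, 0.2]
gripper_width: 0.0526
```

Emit:
move_arm([
  [0,0,0,0,0,0,0],
  [0,0,0,0,0,0,0],
  [0,0,0,0,0,0,0],
  [0,0,0,0,0,0,0],
  [0,0,0,0,0,0,0],
  [0,0,0,0,0,0,0],
  [0,0,0,0,0,0,0],
  [0,0,15,0,0,0,0],
  [0,0,15,0,0,0,0],
  [0,0,15,0,0,0,0],
  [0,0,15,0,0,0,0],
  [0,0,0,-2,0,0,0],
  [0,0,0,0,0,0,0],
  [0,0,0,0,0,0,0],
])

```text
time_s: 22.85
tcp_pos: [0.5568, -0.0613, 0.1148]
eef_rot: [-179.9, 0.1, 8.8]
contact_force: [-0.2, -0.5, -1.5]
gripper_width: 0.0177
```

```bash
python3 - <<'E'
from h import *
s=get_state(); print(s['tcp_pos'],s['eef_rot'])
snap('wrist','w9')
y=np.radians(s['eef_rot'][2]);ex=np.array([np.cos(y),np.sin(y),0]);ey=np.array([-ex[1],ex[0],0])
b=s['tcp_pos']+[0,0,.019-.068]+.058*ex
print(proj('w9',[b+.0405*ex+.017*ey,b+.0405*ex-.017*ey,b-.0405*ex-.017*ey,b-.0405*ex+.017*ey])/.64)
cv2.imwrite('pics/w9b.png',cv2.resize(cv2.imread('pics/w9.png')[:245],(800,383),interpolation=cv2.INTER_CUBIC))
E
```

```text
[ 0.55678395 -0.06131908  0.11482955] [-1.79947797e+02  8.71541568e-02  8.75170485e+00]
[[357.4611658  117.06496395]
 [434.46878325 117.10298416]
 [430.59163247 293.60217426]
 [361.21867307 293.54434896]]
```

View pics/w9b.png

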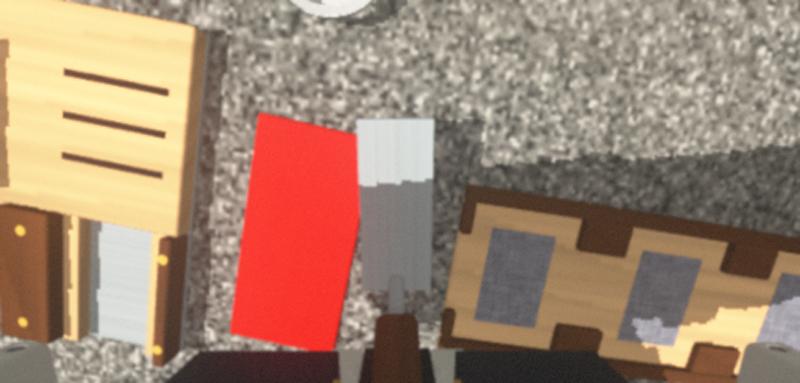

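The turner is held squarely again: tip corners (358–434,118) against a prediction of (357–434,117). Putting it back on the mat.

Emit:
move_arm([
  [-5,9.4,0,0,0,-1.7,0],
  [-5,9.4,0,0,0,-1.7,0],
  [-5,9.4,0,0,0,-1.7,0],
  [-5,9.4,0,0,0,-1.7,0],
  [-5,9.4,0,0,0,-1.7,0],
  [-5,9.4,0,0,0,-1.7,0],
  [-5,9.6,0,0,0,-1.6,0],
  [0,0,-20,0,0,0,0],
  [0,0,-20,0,0,0,0],
  [0,0,-14,0,0,0,0],
  [0,0,-4,0,0,0,0],
  [0,0,-2,0,0,0,0],
  [0,0,0,0,0,0,0],
  [0,0,0,0,0,0,0],
])

```text
time_s: 24.3
tcp_pos: [0.5222, 0.0038, 0.058]
eef_rot: [180.0, 0.0, -3.0]
contact_force: [-12.4, -0.8, 30.6]
gripper_width: 0.0177
```

Emit:
move_arm([
  [0,0,0,0,0,0,10],
  [0,0,0,0,0,0,30],
  [0,0,0,0,0,0,40],
  [0,0,0,0,0,0,50],
  [0,0,0,0,0,0,50],
  [0,0,20,0,0,0,50],
  [0,0,20,0,0,0,50],
  [0,0,30,0,0,0,50],
  [0,0,30,0,0,0,80],
  [0,0,40,0,0,0,80],
  [0,0,40,0,0,0,80],
  [0,0,0,0,0,0,80],
  [0,0,0,0,0,0,80],
])

```text
time_s: 25.6
tcp_pos: [0.5228, 0.0047, 0.2361]
eef_rot: [-179.9, -0.1, -3.1]
contact_force: [-0.5, 0.1, -1.2]
gripper_width: 0.0699
```

Emit:
move_arm([
  [0,-27,3,0,0,0.4,80],
  [0,-27,3,0,0,0.4,80],
  [0,-27,3,0,0,0.4,80],
  [0,-27,3,0,0,0.4,80],
  [0,-27,3,0,0,0.4,80],
  [0,-27,3,0,0,0.4,80],
  [0,-27,3,0,0,0.4,80],
  [0,0,0,0,0,0,80],
  [0,0,0,0,0,0,80],
])

```text
time_s: 26.5
tcp_pos: [0.5217, -0.185, 0.2547]
eef_rot: [-180.0, 0.2, -0.4]
contact_force: [-0.2, 0.1, -0.2]
gripper_width: 0.0699
```

```bash
python3 - <<'E'
from h import *
s=get_state(); print(s['tcp_pos'],s['eef_rot'])
snap('wrist','w10')
cv2.imwrite('pics/w10b.png',cv2.resize(cv2.imread('pics/w10.png')[:245],(800,383),interpolation=cv2.INTER_CUBIC))
E
```

```text
[ 0.52174518 -0.18496551  0.25469996] [-1.79974328e+02  1.76568395e-01 -3.79650228e-01]
```

View pics/w10b.png

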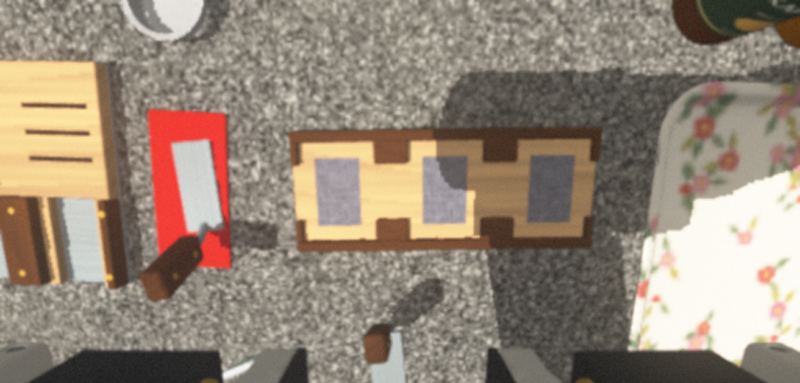

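The turner stands on the mat with its blade at about (197,185), well inside. The caddy's outer corners are about (290,132), (601,129), (593,246) and (298,250), with pocket pads at (338,191), (445,190) and (551,189).

```bash
python3 - <<'E'
from h import *
k=.64
def fit(px,model,z,f='w10'):
    P=ray(f,np.array(px)*k,z)[:,:2]; m=np.array(model,float)
    pc,mc=P.mean(0),m.mean(0); H=(m-mc).T@(P-pc); a=np.arctan2(H[0,1]-H[1,0],H[0,0]+H[1,1])
    R=np.array([[np.cos(a),-np.sin(a)],[np.sin(a),np.cos(a)]]); t=pc-R@mc
    print(t.round(4),np.degrees(a).round(2),'res mm',((P-(m@R.T+t))*1000).round(1).tolist())
    for y in(.096,0,-.096):print('pocket',(R@[0,y]+t).round(4))
fit([[290,132],[601,129],[593,246],[298,250]],[[.053,.136],[.053,-.136],[-.053,-.136],[-.053,.136]],.014)
fit([[338,191.5],[445,190],[551,189]],[[0,.096],[0,0],[0,-.096]],.006)
print('mat',ray('w10',np.array([[149,110],[225,114],[231,268],[160,263]])*k,.004).mean(0),'blade',ray('w10',np.array([[172,144],[210,139],[222,229],[186,231]])*k,.007).round(4),)
E
```

```text
[ 0.5791 -0.2294] 0.56 res mm [[-1.4, -1.5], [-2.3, 2.8], [1.8, -0.6], [2.0, -0.7]]
pocket [ 0.5782 -0.1334]
pocket [ 0.5791 -0.2294]
pocket [ 0.58   -0.3254]
[ 0.5793 -0.2292] 0.45 res mm [[0.0, 0.5], [-0.0, -0.1], [0.0, -0.4]]
pocket [ 0.5785 -0.1332]
pocket [ 0.5793 -0.2292]
pocket [ 0.58   -0.3252]
mat [0.57965466 0.00276326 0.004     ] blade [[ 0.6217  0.0133  0.007 ]
 [ 0.6252 -0.0215  0.007 ]
 [ 0.5458 -0.0235  0.007 ]
 [ 0.5444  0.0108  0.007 ]]
```

Emit:
move_arm([
  [10.8,38.8,-8,0,0,-0.28,84],
  [10.8,38.8,-8,0,0,-0.28,84],
  [10.8,38.8,-8,0,0,-0.28,84],
  [10.8,38.8,-8,0,0,-0.28,84],
  [10.8,38.8,-8,0,0,-0.28,84],
  [10.8,38.8,-8,0,0,-0.28,84],
  [10.8,38.8,-8,0,0,-0.28,84],
  [10.8,38.8,-8,0,0,-0.28,84],
  [10.8,38.8,-8,0,0,-0.28,84],
  [10.8,38.8,-8,0,0,-0.28,84],
  [0,0,-25,0,0,0,84],
  [0,0,-25,0,0,0,84],
  [0,0,-25,0,0,0,84],
  [0,0,-25,0,0,0,84],
  [0,0,-20,0,0,0,84],
  [0,0,0,0,0,0,84],
  [0,0,0,0,0,0,84],
])

```text
time_s: 28.25
tcp_pos: [0.63, 0.204, 0.0562]
eef_rot: [180.0, 0.1, -3.0]
contact_force: [0.8, 0.9, 0.4]
gripper_width: 0.0736
```

Emit:
move_arm([
  [0,0,-12,0,0,0,84],
  [0,0,-12,0,0,0,84],
  [0,0,-8,0,0,0,84],
  [0,0,0,0,0,0,84],
  [0,0,0,0,0,0,60],
  [0,0,0,0,0,0,50],
  [0,0,0,0,0,0,50],
  [0,0,0,0,0,0,50],
  [0,0,0,0,0,0,50],
], squeeze=25)

```text
time_s: 29.15
tcp_pos: [0.6308, 0.2036, 0.0248]
eef_rot: [-180.0, -0.0, -3.1]
contact_force: [-0.2, 0.8, 1.7]
gripper_width: 0.0595
```

Emit:
move_arm([
  [0,0,20,0,0,0,50],
  [0,0,40,0,0,0,50],
  [0,0,40,0,0,0,50],
  [0,0,45,0,0,0,50],
  [-4.2,-44,0,0,0,0.3,50],
  [-4.2,-44,0,0,0,0.3,50],
  [-4.2,-44,0,0,0,0.3,50],
  [-4.2,-44,0,0,0,0.3,50],
  [-4.2,-44,0,0,0,0.3,50],
  [-4.2,-44,0,0,0,0.3,50],
  [-4.2,-44,0,0,0,0.3,50],
  [-4.2,-44,0,0,0,0.3,50],
  [-4.2,-44,0,0,0,0.3,50],
  [-4.2,-44,0,0,0,0.3,50],
  [-4.2,-44,0,0,0,0.3,50],
  [-4.2,-44,0,0,0,0.3,50],
  [0,0,-40,0,0,0,50],
  [0,0,-40,0,0,0,50],
  [0,0,-40,0,0,0,50],
  [0,0,0,0,0,0,50],
])

```text
time_s: 31.15
tcp_pos: [0.5755, -0.3233, 0.0433]
eef_rot: [-179.8, 0.6, 0.4]
contact_force: [-0.9, 0.3, -1.7]
gripper_width: 0.0594
```

```bash
python3 - <<'E'
from h import *
s=get_state(); print(s['tcp_pos'],s['eef_rot'],s['gripper_width'])
snap('wrist','w11'); im=cv2.imread('pics/w11.png')
i=im.astype(int); m=((i[...,0]>90)&(i[...,0]-i[...,2]>50)).astype(np.uint8)
n,l,st,c=cv2.connectedComponentsWithStats(m)
for j in range(1,n):
    if st[j,4]>300:
        p=np.argwhere(l==j)[:,::-1]; P=ray('w11',p,s['tcp_pos'][2]+.008)[:,:2].astype(np.float32)*1000
        print(st[j],cv2.minAreaRect(P),P.max(0),P.min(0))
cv2.imwrite('pics/w11b.png',cv2.resize(im[:300],(800,469),interpolation=cv2.INTER_CUBIC))
E
```

```text
[ 0.57553029 -0.32329863  0.04333959] [-179.77718232    0.59984089    0.4169226 ] 0.0594110483803131
[ 224  178   82   75 4722] ((592.32470703125, -329.21392822265625), (45.49414825439453, 46.77499008178711), 0.5215405821800232) [ 615.2649  -306.00427] [ 569.41364 -352.7652 ]
[ 206  280   95   20 1760] ((543.1372680664062, -323.1636047363281), (14.090815544128418, 58.85526657104492), 0.9739477038383484) [ 550.3163  -293.79572] [ 535.62103 -352.498  ]
```

View pics/w11b.png

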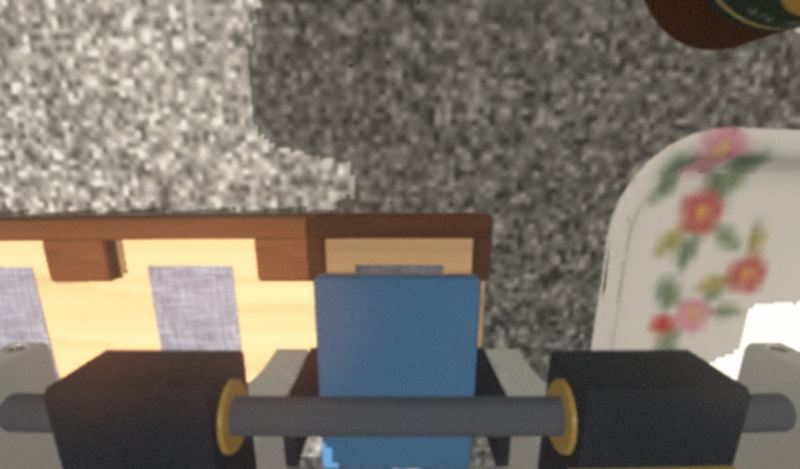

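The held coaster is centred on the TCP (span x 0.5356–0.6153 m) and square over pocket 3. I'll let the arm settle, then lower.

Emit:
move_arm([
  [0,-0.8,0,0,0,0,50],
  [0,0,0,0,0,0,50],
  [0,0,-10,0,0,0,50],
  [0,0,-10,0,0,0,50],
  [0,0,0,0,0,0,50],
  [0,0,0,0,0,0,50],
])

```text
time_s: 31.8
tcp_pos: [0.5797, -0.3253, 0.0289]
eef_rot: [-180.0, 0.1, 0.5]
contact_force: [0.2, 0.6, -0.6]
gripper_width: 0.06
```

Emit:
move_arm([
  [0,0,-6,0,0,0,50],
  [0,0,-6,0,0,0,50],
  [0,0,-4,0,0,0,50],
  [0,0,-2.5,0,0,0,50],
  [0,0,0,0,0,0,50],
  [0,0,0,0,0,0,50],
])

```text
time_s: 32.4
tcp_pos: [0.5801, -0.3254, 0.0109]
eef_rot: [180.0, 0.0, 0.5]
contact_force: [-0.2, 0.1, -0.8]
gripper_width: 0.0593
```

Emit:
move_arm([
  [0,0,0,0,0,0,72],
  [0,0,0,0,0,0,80],
  [0,0,0,0,0,0,80],
  [0,0,10,0,0,0,80],
  [0,0,40,0,0,0,80],
  [0,0,40,0,0,0,80],
  [0,0,40,0,0,0,80],
  [0,0,40,0,0,0,80],
  [0,0,0,0,0,0,80],
  [0,0,0,0,0,0,80],
])

```text
time_s: 33.4
tcp_pos: [0.5806, -0.3255, 0.1832]
eef_rot: [180.0, -0.2, 0.5]
contact_force: [-0.0, -0.2, -1.5]
gripper_width: 0.0701
```

```bash
cat > blue.py <<'E'
from h import *
def blue(f,z,lo=90):
    im=cv2.imread(f'pics/{f}.png'); i=im.astype(int); m=((i[...,0]>lo)&(i[...,0]-i[...,2]>50)).astype(np.uint8)
    n,l,st,c=cv2.connectedComponentsWithStats(m)
    for j in range(1,n):
        if st[j,4]>600:
            p=np.argwhere(l==j)[:,::-1]; P=ray(f,p,z)[:,:2].astype(np.float32)*1000
            print(st[j],cv2.minAreaRect(P),P.mean(0))
E
python3 - <<'E'
from blue import *
s=get_state(); print(s['tcp_pos'],s['eef_rot'])
snap('wrist','w12'); blue('w12',.018)
E
```

```text
[ 0.58062901 -0.32547712  0.18319404] [179.95955331  -0.18660218   0.51451898]
[ 228  143   51   66 3111] ((579.9556884765625, -325.0592041015625), (78.77365112304688, 57.3865852355957), 0.5432646870613098) [ 581.6322 -325.0364]
```

Emit:
move_arm([
  [4.3,44.6,0,0,0,-0.26,80],
  [4.3,44.6,0,0,0,-0.26,80],
  [4.3,44.6,0,0,0,-0.26,80],
  [4.3,44.6,0,0,0,-0.26,80],
  [4.3,44.6,0,0,0,-0.26,84],
  [4.3,44.6,0,0,0,-0.26,84],
  [4.3,44.6,0,0,0,-0.26,84],
  [4.3,44.6,0,0,0,-0.26,84],
  [4.3,44.6,0,0,0,-0.26,84],
  [4.3,44.6,0,0,0,-0.26,84],
  [4.3,44.6,0,0,0,-0.26,84],
  [4.3,44.6,0,0,0,-0.26,84],
  [4.3,44.6,0,0,0,-0.26,84],
  [4.3,44.6,0,0,0,-0.26,84],
  [0,0,-40,0,0,0,84],
  [0,0,-40,0,0,0,84],
  [0,0,-30,0,0,0,84],
  [0,0,0,0,0,0,84],
  [0,0,0,0,0,0,84],
  [0,0,0,0,0,0,84],
])

```text
time_s: 35.45
tcp_pos: [0.6413, 0.2995, 0.0727]
eef_rot: [-179.9, -0.1, -3.1]
contact_force: [-0.3, 1.1, 0.5]
gripper_width: 0.0736
```

Coaster 2 measures (580.0, -325.1) mm, yaw 0.5°, against a pocket at (580.0, -325.3). Now coaster 1.

Emit:
move_arm([
  [-1,0.5,-15,0,0,0,84],
  [0,0,-15,0,0,0,84],
  [0,0,-12,0,0,0,84],
  [0,0,-6,0,0,0,84],
  [0,0,0,0,0,0,84],
  [0,0,0,0,0,0,60],
  [0,0,0,0,0,0,50],
  [0,0,0,0,0,0,50],
  [0,0,0,0,0,0,50],
  [0,0,0,0,0,0,50],
], squeeze=25)

```text
time_s: 36.45
tcp_pos: [0.6392, 0.2995, 0.0228]
eef_rot: [-180.0, 0.0, -3.1]
contact_force: [-0.1, -0.2, -0.2]
gripper_width: 0.0597
```

Emit:
move_arm([
  [0,0,20,0,0,0,50],
  [0,0,40,0,0,0,50],
  [0,0,40,0,0,0,50],
  [0,0,45,0,0,0,50],
  [-6.1,-43.3,0,0,0,0.36,50],
  [-6.1,-43.3,0,0,0,0.36,50],
  [-6.1,-43.3,0,0,0,0.36,50],
  [-6.1,-43.3,0,0,0,0.36,50],
  [-6.1,-43.3,0,0,0,0.36,50],
  [-6.1,-43.3,0,0,0,0.36,50],
  [-6.1,-43.3,0,0,0,0.36,50],
  [-6.1,-43.3,0,0,0,0.36,50],
  [-6.1,-43.3,0,0,0,0.36,50],
  [-6.1,-43.3,0,0,0,0.36,50],
  [0,0,-40,0,0,0,50],
  [0,0,-40,0,0,0,50],
  [0,0,-40,0,0,0,50],
  [0,0,0,0,0,0,50],
  [0,0,0,0,0,0,50],
  [0,0,0,0,0,0,50],
])

```text
time_s: 38.45
tcp_pos: [0.58, -0.1334, 0.0502]
eef_rot: [180.0, -0.2, 0.5]
contact_force: [-0.0, 0.4, -0.7]
gripper_width: 0.0596
```

```bash
python3 - <<'E'
from h import *
s=get_state(); print(s['tcp_pos'],s['eef_rot'],s['gripper_width'])
snap('wrist','w13'); im=cv2.imread('pics/w13.png')
i=im.astype(int); m=((i[...,0]>90)&(i[...,0]-i[...,2]>50))
p=np.argwhere(m)[:,::-1]; P=ray('w13',p,s['tcp_pos'][2]+.010)[:,:2]; P=P[abs(P[:,1]-s['tcp_pos'][1])<.02]
print(P.max(0),P.min(0),(P.max(0)+P.min(0))/2)
E
```

```text
[ 0.58001167 -0.13337109  0.05017348] [ 1.79986679e+02 -1.65989142e-01  5.24286892e-01] 0.059569709857216095
[ 0.62105412 -0.11337401] [ 0.54134812 -0.15336541] [ 0.58120112 -0.13336971]
```

Emit:
move_arm([
  [-1,0,-10,0,0,0,50],
  [0,0,-10,0,0,0,50],
  [0,0,0,0,0,0,50],
  [0,0,-6,0,0,0,50],
  [0,0,-6,0,0,0,50],
  [0,0,-4,0,0,0,50],
  [0,0,-2.5,0,0,0,50],
  [0,0,0,0,0,0,50],
  [0,0,0,0,0,0,50],
])

```text
time_s: 39.4
tcp_pos: [0.5773, -0.1335, 0.0094]
eef_rot: [180.0, 0.0, 0.5]
contact_force: [1.4, -0.5, -2.0]
gripper_width: 0.0596
```

Emit:
move_arm([
  [0,0,0,0,0,0,72],
  [0,0,0,0,0,0,80],
  [0,0,0,0,0,0,80],
  [0,0,10,0,0,0,80],
  [0,0,40,0,0,0,80],
  [0,0,40,0,0,0,80],
  [0,0,40,0,0,0,80],
  [0,0,40,0,0,0,80],
  [-8,-5,30,0,0,0,80],
  [-8,-5,30,0,0,0,80],
  [0,0,0,0,0,0,80],
  [0,0,0,0,0,0,80],
])

```text
time_s: 40.6
tcp_pos: [0.5613, -0.1435, 0.2409]
eef_rot: [-180.0, -0.1, 0.5]
contact_force: [0.5, -0.8, -0.3]
gripper_width: 0.0702
```

```bash
python3 - <<'E'
from blue import *
s=get_state(); print(s['tcp_pos'],s['eef_rot'])
snap('wrist','w14'); blue('w14',.018)
cv2.imwrite('pics/w14b.png',cv2.resize(cv2.imread('pics/w14.png')[:245],(800,383),interpolation=cv2.INTER_CUBIC))
E
```

```text
[ 0.56130286 -0.14350369  0.24092618] [-1.79976073e+02 -1.33896337e-01  4.59709704e-01]
[ 225  125   44   58 2437] ((577.9224853515625, -133.91018676757812), (78.06446838378906, 57.670433044433594), 0.42430031299591064) [ 579.28424 -133.87123]
```

View pics/w14b.png

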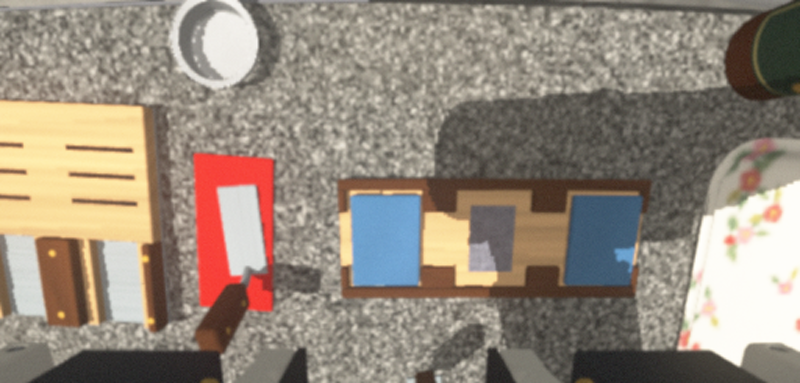

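Coasters are seated at (386,240) and (603,240), both inside the pocket outlines, and the turner stands flat on the mat with its blade at (242,230). Handing in.

```bash
python3 -c "
from plant import *
print(close_job())"
```

```text
the job is handed in; nothing more can be done
None
```

The job is handed in at about 41 s of the 210 s allowed. Both coasters present, from bays 1 and 2, were flipped with the turner and seated blue side up in the caddy. Bay 3 was empty.

- **Turner knocked aside:** After I first put it back, a picture showed it off the mat, leaning on the mat's edge. I picked it up again and stood it back on the mat. When I set it down the second time the force reading was about 31 N, higher than I wanted, but the last picture shows it standing flat.
- **Coasters at the end:** The coaster from bay 1 is in pocket 1 at (577.9, −133.9) mm, against the pocket's (578.4, −133.3). The coaster from bay 2 is in pocket 3 at (580.0, −325.1) mm, against (580.0, −325.3). Both are square with the caddy to within about 0.1°.
- **Turner at the end:** The blade centre was about 10 mm from the mat's centre when last measured.
- **Not checked:** I did not measure the coasters' seated height; the gripper heights at release and the last pictures are consistent with them being down in the pockets. I did not measure the mug, cup, teaspoon or pen again; I saw no sign of touching them.

I viewed 15 pictures, one over the budget of 14.

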